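Turn the condiment carousel to the guest

ROBOT

A 7-joint arm with a two-finger parallel gripper is mounted at the origin on the work surface. World frame = base frame: x ahead of the robot, y to its left, z up, the work surface at z = 0. Lengths are in mm, angles in rad, forces in N, time in s.
With the tool pointing down it reaches from about 425 to 1025 mm from the base axis. Payload 9.4 kg.
Tool frame: the origin (TCP) lies at the very end of the fingers, on their centre line; the grasp point (between the pads) lies pinch_z behind it (pinch_z is the distance from the TCP to the grasp point, in mm); z points along the fingers, y is the direction in which the jaws open and shut (so a half turn about z gives the same grasp; the last joint's range is limited). The gripper opens to 93 mm and grips with 3 to 60 N. Pads are 15 mm wide; open, the fingers measure 128 mm over their backs; the gripper's body (75 mm by 188 mm) begins 65 mm behind the grasp point.
Start: joints at [1.067, 0.599, -0.003, 1.599, 0.002, 0.943, -0.08], TCP at [300.111, -659.968, 218.618] pointing down, gripper open.
Joint ranges: [-2.57, 2.57], [-0.35, 1.97], [-1.29, 1.29], [0.11, 2.56], [-1.05, 4.19], [0.11, 1.86], [-2.63, 2.63]. Speed limits (rad/s): [2.22, 2.22, 3.01, 3.01, 3.14, 3.14, 3.14].

INTERFACE

Orientations are given as a 3x3 rotation matrix whose columns are the frame's x, y, z axes.
In Python, from rig import state, capture, get_calibration, job_done, trace, pinch_z gives the robot as it stands. The module is installed in compiled form; this text tells all that it offers.
- The arm moves only by the tool step_arm, never from a script. Its argument "targets" is a list of rows, each an object with "offset": the shift along the world's x, y, z in units of 30 mm (1.0 is 30 mm), a list of three; "dr": the turn, a rotation vector about the world's x, y, z in units of 5 degrees (1.0 is 5 degrees), a list of three; "grip": the opening, from 0 (shut) to 1 (fully open). In form: [{"offset": [dx, dy, dz], "dr": [wx, wy, wz], "grip": grip}, ...]. A call has 1 to 12 rows; each row is the pose to reach, as a shift and turn from the pose measured when the call began; what a row does not reach only later rows make up. A row lasts 1/12 s, in which the tool goes at most 41.7 mm and 7.16 degrees, less where a joint would pass 70% of its speed; a pose out of reach is approached as far as the arm can. A call with a gripper value outside its range is refused whole. The fingers move at their own pace and stop on an object; the grip force is fixed at half the most. Time passes only in rows, so rows that repeat a pose let the fingers close. It gives the time, the measured TCP pose, the force and the opening at its end, in the units of the state.
- state(): the state, without advancing time (a new reading comes with each control period).
- capture(name): name is "scene" or "top" or "wrist"; returns (picture, depth): 480x640x3 uint8, red, green, blue; 480x640 float32, mm along the optical axis (not along the pixel's ray), 0 where there is no reading.
- get_calibration(name): a dict with "fx", "fy", "cx", "cy" (pixels), "dist_coeffs" ([k1, k2, p1, p2, k3] as OpenCV has them; the pictures are not rectified), "eye" and "orientation" of the camera in the world. Camera axes: x right, y down, z forward; pixel columns grow to the right and rows downward; lengths in mm; the calibration is good to about 2 mm. A picture is of the moment at which its call begins: read the wrist's pose just before it. get_calibration takes no time and is no camera call; for the wrist camera it gives the pose at the moment of the call.
- job_done(): hands the job in, once; it reports no verdict.
Trained networks look in the newest picture that a camera, given by its name, has taken for a name from the list of things; names that differ only in an ending like _2 or _b are one class to them, and where a whole thing is asked for, a point or a joint stands for the part that bears it (a point fixed in the world has none). Each returns a list of dicts, best first, with "confidence" (0 to 1); they miss things now and then, are a little off and sometimes report something else, mostly with a low value. They report only what shows in the picture. A call takes as long as a camera call. They do not tell look-alikes from the thing itself.
- trace(thing, camera): "region" (480x640 bool, what is visible of it) and "uv" ([column, row] in pixels, amid what is visible of it).
The state is a dict: "clock": time; "joint_pos": joint angles; "joint_velocities": joint speeds; "joint_torque": joint torques, N m; "tcp_pos": TCP position; "tool_rot": TCP orientation; "wrist_force": force on the tool from outside, world axes, zero at the start; "moment": the same for the moment, N m; "gripper_width": finger opening in mm.
Only numpy, scipy, OpenCV 4.12 (cv2) and the standard library are available. Lean on these libraries where they do the work, as an engineer would, in place of code of your own. Each camera call takes 0.05 s, during which the arm holds its last target. There are 200 camera calls.

TASK

Spin the round condiment tray, pushing it by its rim or the wooden pegs on its rim, either way round, until the red-lidded jar stands squarely in line with the yellow arrow on the carousel's foot, facing the guest; then leave the tray at rest. Do not touch the jars, which must all stay standing in their seats, and leave the dishes around the carousel where they are.

Things in the scene. Friction and masses are not known exactly. Their poses are not given: they have to be found in the camera images.
- foot: Fixed round steel foot under the carousel with a flat black tongue (34 mm wide, 6 mm high) that sticks out from under the tray to 190 mm from the axis, carrying a yellow arrow. Origin on the carousel's axis at table height; its +x axis points along the arrow, outward, to the guest's side; z up. It does not move during a run.
- tray: Round wooden carousel tray, 272 mm across, 16 mm thick; turns without stops, either way, about the upright axis through its origin; bearing friction stops it soon after release (about 0.7 N at a peg turns it). Origin on the axis at its underside, 20 mm above the table; top face 36 mm above the table; z up, x and y turn with it. Four ring seats, 60 mm from the axis, lie at 0, 90, 180, 270 degrees.
- peg0 (a point): Centre, half-way up, of one of six equal upright round wooden pegs fixed on the tray's rim: 14 mm in diameter, 34 mm tall, tops 70 mm above the table, centres 125 mm from the axis, at 15, 75, 135, 195, 255, 315 degrees from the tray's +x, counter-clockwise from above. This is the one at 15 degrees.
- red_jar_center (a point): Centre (half-way up, 27.5 mm above its underside) of the loose amber glass jar with the red lid and red label, 48 mm in diameter and 55 mm tall, standing on the tray's top face in one of the four ring seats, with some 2.5 mm of play. Jar tops are 91 mm above the table.
- black_jar_center (a point): Centre (half-way up, 27.5 mm above its underside) of the loose amber glass jar with the black lid and pale label, 48 mm in diameter and 55 mm tall, standing on the tray's top face in one of the four ring seats, with some 2.5 mm of play. Jar tops are 91 mm above the table.
- green_jar_center (a point): Centre (half-way up, 27.5 mm above its underside) of the loose amber glass jar with the green lid and pale label, 48 mm in diameter and 55 mm tall, standing on the tray's top face in one of the four ring seats, with some 2.5 mm of play. Jar tops are 91 mm above the table.
- white_jar_center (a point): Centre (half-way up, 27.5 mm above its underside) of the loose amber glass jar with the white lid and pale label, 48 mm in diameter and 55 mm tall, standing on the tray's top face in one of the four ring seats, with some 2.5 mm of play. Jar tops are 91 mm above the table.
- cup: Loose steel water cup, 70 mm across, 75 mm tall; origin at the centre of its underside.
- side_bowl: Loose white ceramic bowl, 110 mm across, 42 mm tall; origin at the centre of its underside.
- rice_bowl: Loose lidded steel rice bowl, 112 mm across, 62 mm tall; origin at the centre of its underside.
- side_dish: Loose white ceramic plate, 120 mm across, 22 mm tall; origin at the centre of its underside.
There are look-alikes about, which are no part of the job. Leave any purple look-alike of the part that bears white_jar_center alone.

How it is judged:
By the outcome, as a careful person would: the job done as asked, in the order asked, and still so for the second after the job is handed in, with the robot touching nothing.
It also fails if it takes over 64 s, if anything falls off the work surface, if the arm or the gripper's body presses on something with over 40 N, if the wrist force passes 120 N, or if a joint passes its speed limit or range.

## Working session

There is one attempt and no reset: what is moved stays moved. The work goes in short steps, Python scripts to look and compute and a tool call to move; the robot and the scene stay as the last step left them, time stands still between calls to the robot, and variables do not carry over. Pictures are saved under pics/ and viewed, about 8 in all and at most 12, crops included, and the job is handed in when it is done.

Besides the shell and the picture viewer there is one more tool, called after "Call:" by a JSON object that holds its "method" and its "body", one argument or row to a line. step_arm: Moves the arm, as the interface text tells. Its arguments: {"type":"object","properties":{"targets":{"type":"array","items":{"type":"object","properties":{"offset":{"type":"array","items":{"type":"number"}},"dr":{"type":"array","items":{"type":"number"}},"grip":{"type":"number"}}}}},"required":["targets"]}

```bash
mkdir -p pics; cat > h.py <<'E'
import numpy as np, cv2
from rig import state, capture, get_calibration, job_done, trace, pinch_z
def save(n,img): cv2.imwrite('pics/'+n,img[...,::-1])
def ray(c,uv):
    K=np.array([[c['fx'],0,c['cx']],[0,c['fy'],c['cy']],[0,0,1]])
    p=cv2.undistortPoints(np.array(uv,float).reshape(-1,1,2),K,np.array(c['dist_coeffs'],float)).reshape(-1,2)
    return np.c_[p,np.ones(len(p))]@np.array(c['orientation']).T, np.array(c['eye'])
def at_z(c,uv,z):
    d,e=ray(c,uv); return e+d*((z-e[2])/d[:,2])[:,None]
E
python3 - <<'E'
from h import *
a,_=capture('scene');save('s.png',a)
b,d=capture('top');save('t.png',b)
c=get_calibration('top');print(c)
print(pinch_z,state()['clock'])
for n in ['foot','tray','red_jar_center','cup','side_bowl','rice_bowl','side_dish','peg0']:
    try: print(n,[(np.round(t['uv'],1),round(t['confidence'],2),np.round(at_z(c,[t['uv']],30)[0])) for t in trace(n,'top')])
    except Exception as e: print(n,e)
E
```

```text
{'fx': 480.3123357394538, 'fy': 480.3123357394538, 'cx': 322.0899393898797, 'cy': 239.4538756216656, 'dist_coeffs': array([0.00473611, 0.        , 0.        , 0.        , 0.        ]), 'eye': array([ 287.77830686,    7.64146189, 1159.52542779]), 'orientation': array([[-0.02267925, -0.98187759,  0.18815432],
       [-0.99969723,  0.02047626, -0.01364412],
       [ 0.00954416, -0.18840679, -0.9820447 ]])}
18.8 0.1
foot [(array([323.3, 156.1]), 0.46, array([714., -16.,  30.]))]
tray [(array([304. , 214.2]), 0.65, array([567.,  34.,  30.])), (array([463.2, 261.4]), 0.57, array([ 444., -343.,   30.]))]
red_jar_center [(array([325.5, 201.2]), 0.87, array([599., -18.,  30.]))]
cup []
side_bowl [(array([449.1, 167.3]), 0.86, array([ 679., -326.,   30.])), (array([461.8, 263.6]), 0.49, array([ 439., -339.,   30.])), (array([295.7, 188.8]), 0.22, array([631.,  54.,  30.]))]
rice_bowl [(array([168. , 251.4]), 0.76, array([483., 358.,  30.]))]
side_dish [(array([463.8, 263.7]), 0.59, array([ 438., -344.,   30.])), (array([302.7, 213.5]), 0.42, array([569.,  37.,  30.]))]
peg0 []
```

View pics/t.png

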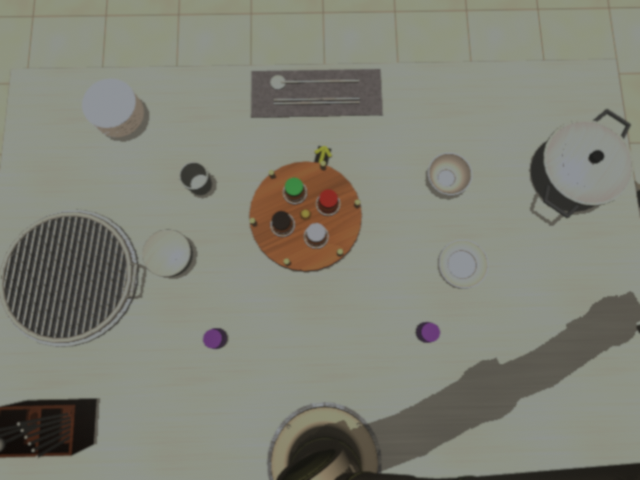

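View pics/s.png

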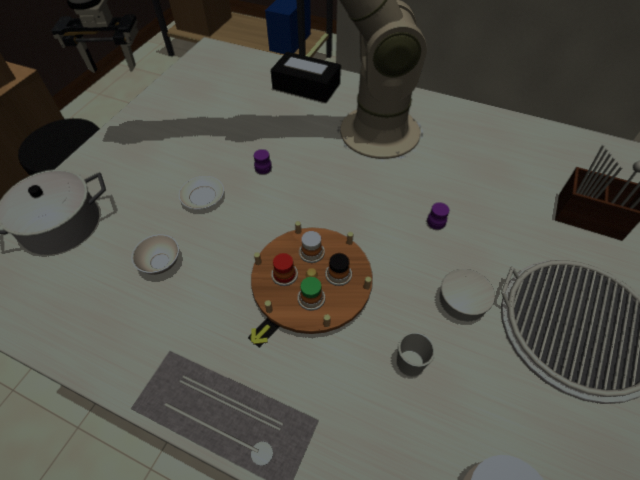

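The top view shows the red jar at (328,200), the tray centre at about (306,215) and the arrow at (323,155). There is only one red lid. The purple look-alikes at (213,339) and (429,332) lie off the tray. Next I'll measure the angles and check in a close crop.

```bash
cat > m.py <<'E'
from h import *
import sys
def measure(tag,view=False):
    b,d=capture('top');c=get_calibration('top')
    hsv=cv2.cvtColor(b,cv2.COLOR_RGB2HSV)
    T=max(trace('tray','top'),key=lambda t:t['region'][150:280,240:370].sum())
    reg=T['region'].astype(np.uint8)
    cnt=max(cv2.findContours(reg,cv2.RETR_EXTERNAL,cv2.CHAIN_APPROX_NONE)[0],key=cv2.contourArea)
    w=at_z(c,cnt.reshape(-1,2),36)[:,:2]
    from scipy.optimize import least_squares
    s=least_squares(lambda p:np.hypot(*(w-p[:2]).T)-p[2],[*w.mean(0),136],loss='soft_l1',f_scale=3).x
    print('tray',s.round(1))
    H,S,V=[hsv[...,i].astype(int) for i in range(3)]
    win=np.zeros(H.shape,bool);win[130:290,235:375]=1
    def cen(m): 
        ys,xs=np.nonzero(m&win); return np.c_[xs,ys]
    y=cen((abs(H-28)<6)&(S>140)&(V>90)); y=y[y[:,1]<172]
    yw=at_z(c,y,6)[:,:2]; 
    def ang(p,o): return np.degrees(np.arctan2(*(p-o)[::-1]))
    print('arrow',len(y),yw.mean(0).round(1),'ang',ang(yw.mean(0),s[:2]).round(2), 'r',np.hypot(*(yw.mean(0)-s[:2])).round(1))
    q=yw-yw.mean(0);u=np.linalg.svd(q)[2][0];print(' axis',np.degrees(np.arctan2(u[1],u[0])).round(1))
    for n,z in [('red_jar_center',91),('green_jar_center',91),('black_jar_center',91),('white_jar_center',91)]:
        for t in trace(n,'top'):
            if np.hypot(*(t['uv']-np.array([306,215])))<45:
                p=at_z(c,[t['uv']],75)[0,:2];print(n,round(t['confidence'],2),np.round(t['uv'],1),p.round(1),'r',np.hypot(*(p-s[:2])).round(1),'ang',ang(p,s[:2]).round(1))
    r=cen(((H<6)|(H>174))&(S>190)&(V>80));print('redlid',len(r),r.mean(0).round(1));p=at_z(c,[r.mean(0)],88)[0,:2];print(p.round(1),'r',np.hypot(*(p-s[:2])).round(1),'ang',ang(p,s[:2]).round(2))
    save(tag+'.png',cv2.resize(b[130:280,230:385],None,fx=5,fy=5,interpolation=cv2.INTER_CUBIC)[:600*2][:, :800])
    return s,c
if __name__=='__main__':
    s,c=measure(sys.argv[1])
    # predicted circle pixel for several bearings at z=70 r=125
E
python3 m.py c1
python3 - <<'E'
from h import *
c=get_calibration('top')
for n,uv,z in [('cup',(194,175),75),('bowlL',(168,247),62),('bowlR',(449,172),42),('dish',(462,264),15),('pegs',0,0)]:
    if uv: print(n,at_z(c,[uv],z)[0].round())
for uv in [(272,174),(330,174),(357,202),(340,251),(286,262),(252,221)]: print(uv,at_z(c,[uv],70)[0].round())
E
```

```text
cup [656. 290.  75.]
bowlL [488. 349.  62.]
bowlR [ 663. -321.   42.]
dish [ 440. -344.   15.]
(272, 174) [657. 108.  70.]
(330, 174) [654. -30.  70.]
(357, 202) [584. -91.  70.]
(340, 251) [469. -48.  70.]
(286, 262) [446.  76.  70.]
(252, 221) [544. 154.  70.]Traceback (most recent call last):
  File "m.py", line 30, in <module>
    s,c=measure(sys.argv[1])
        ~~~~~~~^^^^^^^^^^^^^
  File "m.py", line 6, in measure
    T=max(trace('tray','top'),key=lambda t:t['region'][150:280,240:370].sum())
ValueError: max() iterable argument is empty
```

```bash
python3 - <<'E'
s=open('m.py').read()
a=s.index("    T=max(");b=s.index("    w=at_z")
s=s[:a]+"""    reg=((hsv[...,0]<20)&(hsv[...,1]>110)&(hsv[...,2]>60)).astype(np.uint8)
    m0=np.zeros_like(reg);m0[158:285,240:370]=1
    cnt=max(cv2.findContours(cv2.morphologyEx(reg*m0,cv2.MORPH_OPEN,np.ones((5,5))),cv2.RETR_EXTERNAL,cv2.CHAIN_APPROX_NONE)[0],key=cv2.contourArea)
    cnt=cv2.convexHull(cnt)
"""+s[b:]
open('m.py','w').write(s)
E
python3 m.py c1
```

```text
tray [564.1  31.1 133.6]
arrow 91 [733.6 -15.6] ang -15.39 r 175.8
 axis 156.4
red_jar_center 0.8 [330.8 200.3] [588.3 -29.9] r 65.6 ang -68.4
green_jar_center 0.68 [292.4 188.1] [619.6  59.4] r 62.4 ang 27.0
green_jar_center 0.34 [327.6 200.2] [588.6 -22.4] r 58.9 ang -65.3
black_jar_center 0.74 [283.3 221.6] [539.5  81.4] r 56.0 ang 116.1
white_jar_center 0.82 [315.4 232.1] [513.1   7.6] r 56.1 ang -155.2
redlid 7 [324.4 196.1]
[594.9 -15. ] r 55.4 ang -56.23
```

View pics/c1.png

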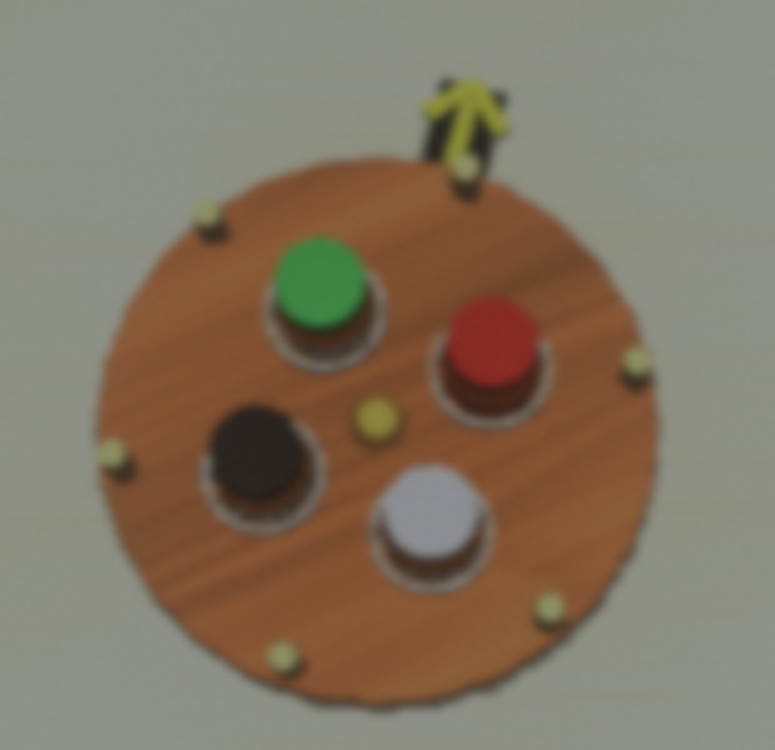

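```bash
cat > fit.py <<'E'
from h import *
from scipy.optimize import least_squares
def fit(pegs,arrow,red,name='top'):
    """crop pixels (x5, offset 230,130): peg tops, arrow [tail,tip], red lid"""
    c=get_calibration(name);f=lambda p:np.array(p,float)/5+[230-.4,130-.4]
    P=at_z(c,f(pegs),70)[:,:2]
    def res(p):
        a=np.degrees(np.arctan2(*(P-p[:2]).T[::-1]))
        k=np.round((a-p[2])/60);t=np.radians(p[2]+60*k)
        return (P-p[:2]-125*np.c_[np.cos(t),np.sin(t)]).ravel()
    s=min((least_squares(res,[564,31,a]) for a in (-80,-60,-40,-20)),key=lambda s:s.cost)
    A=at_z(c,f(arrow),6)[:,:2];R=at_z(c,f(red),91)[0,:2]
    g=lambda v:np.degrees(np.arctan2(v[1],v[0])).round(1)
    o=s.x[:2]
    print('center',o.round(1),'phase',s.x[2].round(2),'rms',np.sqrt(2*s.cost/len(P)).round(1))
    print('arrow pts',A.round(1).tolist(),[g(a-o) for a in A],'r',np.hypot(*(A-o).T).round(),'dir',g(A[1]-A[0]))
    print('red',R.round(1),'r',np.hypot(*(R-o)).round(1),'ang',g(R-o))
E
python3 - <<'E'
from fit import *
fit([(209,213),(466,168),(638,360),(551,606),(285,657),(115,452)],[(457,157),(474,84)],[(492,341)])
s=state();print(s['clock'],s['tool_rot'].round(3) if hasattr(s['tool_rot'],'round') else s['tool_rot'],s['gripper_width'])
a,d=capture('wrist')
E
```

```text
center [565.2  30.6] phase -20.81 rms 0.9
arrow pts [[710.4, -10.2], [749.2, -19.7]] [np.float64(-15.7), np.float64(-15.3)] r [151. 191.] dir -13.8
red [589.9 -23. ] r 59.1 ang -65.3
0.85 [[ 0.91   0.414  0.   ]
 [ 0.414 -0.91  -0.   ]
 [-0.     0.    -1.   ]] 92.78219049734835
```

Call:
{"method": "step_arm", "body": {
  "targets": [
    {"offset": [5, 10, 0], "dr": [0, 0, 7.5], "grip": 0.32},
    {"offset": [5, 10, 0], "dr": [0, 0, 7.5], "grip": 0.32},
    {"offset": [5, 10, 0], "dr": [0, 0, 7.5], "grip": 0.32},
    {"offset": [5, 10, 0], "dr": [0, 0, 7.5], "grip": 0.32},
    {"offset": [5, 10, 0], "dr": [0, 0, 7.5], "grip": 0.32},
    {"offset": [5, 10, 0], "dr": [0, 0, 7.5], "grip": 0.32},
    {"offset": [5, 10, 0], "dr": [0, 0, 7.5], "grip": 0.32},
    {"offset": [9.5, 18.9, 0], "dr": [0, 0, 15], "grip": 0.32},
    {"offset": [9.5, 18.9, 0], "dr": [0, 0, 15], "grip": 0.32},
    {"offset": [9.5, 18.9, 0], "dr": [0, 0, 15], "grip": 0.32},
    {"offset": [9.5, 18.9, 0], "dr": [0, 0, 15], "grip": 0.32},
    {"offset": [9.5, 18.9, 0], "dr": [0, 0, 15], "grip": 0.32}
  ]
}}

```text
clock: 1.9
tcp_pos: [525.1, -211.3, 219.0]
tool_rot: [[-0.141, 0.99, 0.001], [0.99, 0.141, -0.001], [-0.001, 0.001, -1.0]]
wrist_force: [0.4, -1.1, -0.2]
gripper_width: 30.0
```

Call:
{"method": "step_arm", "body": {
  "targets": [
    {"offset": [2, 3.95, 0], "dr": [0, 0, 0.2], "grip": 0.32},
    {"offset": [2, 3.95, 0], "dr": [0, 0, 0.2], "grip": 0.32},
    {"offset": [2, 3.95, 0], "dr": [0, 0, 0.2], "grip": 0.32},
    {"offset": [2, 3.95, 0], "dr": [0, 0, 0.2], "grip": 0.32},
    {"offset": [2, 3.95, -3.3], "dr": [0, 0, 0.2], "grip": 0.32},
    {"offset": [2, 3.95, -3.3], "dr": [0, 0, 0.2], "grip": 0.32},
    {"offset": [2, 3.95, -3.3], "dr": [0, 0, 0.2], "grip": 0.32},
    {"offset": [2, 3.95, -3.3], "dr": [0, 0, 0.2], "grip": 0.32},
    {"offset": [2, 3.95, -3.3], "dr": [0, 0, 0.2], "grip": 0.32}
  ]
}}

```text
clock: 2.65
tcp_pos: [584.9, -92.8, 119.7]
tool_rot: [[-0.158, 0.987, -0.001], [0.987, 0.158, -0.0], [-0.0, -0.001, -1.0]]
wrist_force: [0.6, -0.5, 0.7]
gripper_width: 29.6
```

```bash
python3 - <<'E'
from h import *
a,d=capture('wrist');s=state();c=get_calibration('wrist');
def proj(p):
    q=np.array(c['orientation']).T@(np.array(p)-c['eye']);return cv2.projectPoints(q.reshape(1,1,3),np.zeros(3),np.zeros(3),np.array([[c['fx'],0,c['cx']],[0,c['fy'],c['cy']],[0,0,1.]]),np.array(c['dist_coeffs']))[0].ravel()
t=np.array(s['tcp_pos']);print(t,proj(t),proj([585.2,-92.8,70]),np.array(s['tool_rot']).round(3))
b=a.copy();cv2.circle(b,tuple(int(v) for v in proj([585.2,-92.8,70])),5,(255,0,255),1);cv2.circle(b,tuple(int(v) for v in proj([t[0],t[1],70])),5,(0,255,255),1)
save('w1.png',b)
E
```

```text
[585.72008666 -92.90146263 120.87432152] [314.28377378 298.0271066 ] [313.42819986 261.86627292] [[-0.158  0.987  0.001]
 [ 0.987  0.158 -0.   ]
 [-0.001  0.001 -1.   ]]
```

View pics/w1.png

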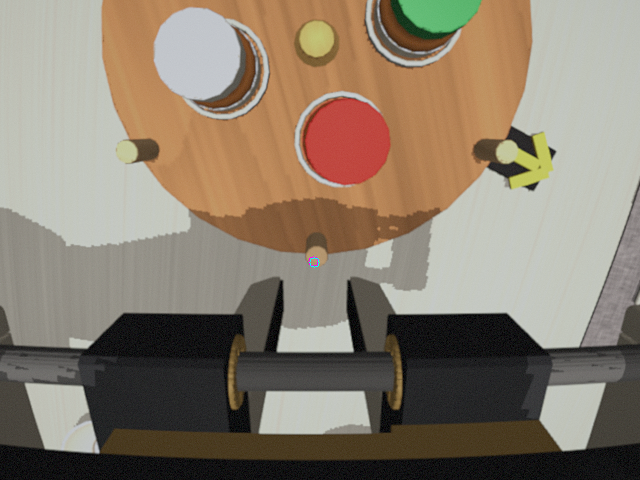

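The wrist view shows the peg at (316,256), about 3 mm further inward than predicted (313,262). The red jar is at (345,142), and the arrow is to the right at (535,160). I'll correct by that amount and descend with the fingers astride the peg.

Call:
{"method": "step_arm", "body": {
  "targets": [
    {"offset": [0.03, 0.1, -0.8], "dr": [0, 0, 0], "grip": 0.32},
    {"offset": [0.03, 0.1, -1.6], "dr": [0, 0, 0], "grip": 0.32},
    {"offset": [0.03, 0.1, -2.5], "dr": [0, 0, 0], "grip": 0.32},
    {"offset": [0.03, 0.1, -2.5], "dr": [0, 0, 0], "grip": 0.32},
    {"offset": [0.03, 0.1, -2.5], "dr": [0, 0, 0], "grip": 0.32}
  ]
}}

```text
clock: 3.12
tcp_pos: [587.0, -89.9, 46.8]
tool_rot: [[-0.158, 0.987, 0.002], [0.987, 0.158, -0.001], [-0.001, 0.002, -1.0]]
wrist_force: [0.1, -0.5, -0.3]
gripper_width: 29.7
```

```bash
cat > arc.py <<'E'
from h import *
import sys
def arc(a1,n,o=np.array([565.2,30.6]),r=123,p=None,a0=None):
    p=np.array(state()['tcp_pos'])[:2] if p is None else p
    a0=np.degrees(np.arctan2(*(p-o)[::-1]))
    for i in range(1,n+1):
        a=a0+(a1-a0)*i/n;t=np.radians(a);q=(o+r*np.array([np.cos(t),np.sin(t)])-p)/30
        print(q.round(2).tolist(),round((a-a0)/5,2))
E
python3 -c "
from arc import *
arc(-54,12);print()
t=np.radians(-54);arc(-29,12,p=np.array([565.2,30.6])+123*np.array([np.cos(t),np.sin(t)]))"
```

```text
[0.15, 0.01] 0.43
[0.3, 0.05] 0.86
[0.45, 0.09] 1.29
[0.6, 0.14] 1.72
[0.74, 0.19] 2.14
[0.88, 0.25] 2.57
[1.02, 0.31] 3.0
[1.16, 0.38] 3.43
[1.3, 0.45] 3.86
[1.43, 0.53] 4.29
[1.56, 0.61] 4.72
[1.68, 0.7] 5.15

[0.12, 0.09] 0.42
[0.23, 0.18] 0.83
[0.35, 0.28] 1.25
[0.46, 0.38] 1.67
[0.56, 0.49] 2.08
[0.66, 0.6] 2.5
[0.76, 0.71] 2.92
[0.85, 0.83] 3.33
[0.94, 0.95] 3.75
[1.02, 1.07] 4.17
[1.1, 1.2] 4.58
[1.18, 1.33] 5.0
```

Call:
{"method": "step_arm", "body": {
  "targets": [
    {"offset": [0.15, 0.01, 0], "dr": [0, 0, 0.43], "grip": 0.32},
    {"offset": [0.3, 0.05, 0], "dr": [0, 0, 0.86], "grip": 0.32},
    {"offset": [0.45, 0.09, 0], "dr": [0, 0, 1.29], "grip": 0.32},
    {"offset": [0.6, 0.14, 0], "dr": [0, 0, 1.72], "grip": 0.32},
    {"offset": [0.74, 0.19, 0], "dr": [0, 0, 2.14], "grip": 0.32},
    {"offset": [0.88, 0.25, 0], "dr": [0, 0, 2.57], "grip": 0.32},
    {"offset": [1.02, 0.31, 0], "dr": [0, 0, 3.0], "grip": 0.32},
    {"offset": [1.16, 0.38, 0], "dr": [0, 0, 3.43], "grip": 0.32},
    {"offset": [1.3, 0.45, 0], "dr": [0, 0, 3.86], "grip": 0.32},
    {"offset": [1.43, 0.53, 0], "dr": [0, 0, 4.29], "grip": 0.32},
    {"offset": [1.56, 0.61, 0], "dr": [0, 0, 4.72], "grip": 0.32},
    {"offset": [1.68, 0.7, 0], "dr": [0, 0, 5.15], "grip": 0.32}
  ]
}}

```text
clock: 4.12
tcp_pos: [638.8, -69.6, 50.0]
tool_rot: [[-0.572, 0.82, 0.005], [0.82, 0.572, -0.001], [-0.004, 0.003, -1.0]]
wrist_force: [-0.5, 0.9, -0.6]
gripper_width: 29.9
```

Call:
{"method": "step_arm", "body": {
  "targets": [
    {"offset": [0.12, 0.09, 0], "dr": [0, 0, 0.42], "grip": 0.32},
    {"offset": [0.23, 0.18, 0], "dr": [0, 0, 0.83], "grip": 0.32},
    {"offset": [0.35, 0.28, 0], "dr": [0, 0, 1.25], "grip": 0.32},
    {"offset": [0.46, 0.38, 0], "dr": [0, 0, 1.67], "grip": 0.32},
    {"offset": [0.56, 0.49, 0], "dr": [0, 0, 2.08], "grip": 0.32},
    {"offset": [0.66, 0.6, 0], "dr": [0, 0, 2.5], "grip": 0.32},
    {"offset": [0.76, 0.71, 0], "dr": [0, 0, 2.92], "grip": 0.32},
    {"offset": [0.85, 0.83, 0], "dr": [0, 0, 3.33], "grip": 0.32},
    {"offset": [0.94, 0.95, 0], "dr": [0, 0, 3.75], "grip": 0.32},
    {"offset": [1.02, 1.07, 0], "dr": [0, 0, 4.17], "grip": 0.32},
    {"offset": [1.1, 1.2, 0], "dr": [0, 0, 4.58], "grip": 0.32},
    {"offset": [1.18, 1.33, 0], "dr": [0, 0, 5.0], "grip": 0.32}
  ]
}}

```text
clock: 5.12
tcp_pos: [674.9, -29.9, 51.2]
tool_rot: [[-0.866, 0.5, 0.006], [0.5, 0.866, 0.001], [-0.005, 0.004, -1.0]]
wrist_force: [-0.4, -1.9, 0.3]
gripper_width: 29.5
```

```bash
python3 - <<'E'
from h import *
b,_=capture('top');w,_=capture('wrist')
save('c2.png',np.hstack([cv2.resize(b[130:280,230:385],(413,400),interpolation=cv2.INTER_CUBIC),cv2.resize(w,(387,290))[:,:].copy() if 0 else np.pad(cv2.resize(w,(387,290)),((0,110),(0,0),(0,0)))]))
E
```

```text
(no output)
```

View pics/c2.png

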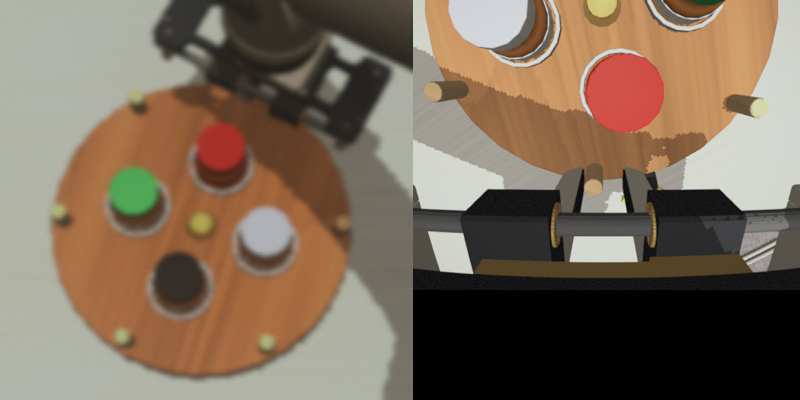

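The tray has turned and the peg rests against the trailing finger, with every jar in its seat. Now I'll measure the angle that is left.

```bash
python3 - <<'E'
from fit import *
k=5*155/413
fit(np.array([(136,97),(59,211),(122,336),(266,343),(342,222)])*k,np.array([(457,157),(474,84)]),np.array([(221,141)])*k)
s=state();t=np.array(s['tcp_pos'])[:2]-[565.2,30.6];print(s['clock'],np.degrees(np.arctan2(t[1],t[0])),np.hypot(*t))
from arc import arc
arc(-27,4)
E
```

```text
center [564.8  31.5] phase -33.61 rms 0.9
arrow pts [[710.4, -10.2], [749.2, -19.7]] [np.float64(-16.0), np.float64(-15.5)] r [151. 191.] dir -13.8
red [627.3  11.9] r 65.5 ang -17.4
5.2167 -28.434118483176977 124.91445902146519
[-0.04, 0.05] 0.07
[-0.03, 0.08] 0.14
[-0.02, 0.1] 0.22
[-0.01, 0.12] 0.29
```

Call:
{"method": "step_arm", "body": {
  "targets": [
    {"offset": [0.03, 0.06, -0.05], "dr": [0, 0, 0.2], "grip": 0.32},
    {"offset": [0.06, 0.12, -0.1], "dr": [0, 0, 0.4], "grip": 0.32},
    {"offset": [0.1, 0.18, -0.1], "dr": [0, 0, 0.6], "grip": 0.32},
    {"offset": [0.12, 0.2, -0.1], "dr": [0, 0, 0.6], "grip": 0.32},
    {"offset": [0.12, 0.2, -0.1], "dr": [0, 0, 0.6], "grip": 0.32},
    {"offset": [0.12, 0.2, -0.1], "dr": [0, 0, 0.6], "grip": 0.32}
  ]
}}

```text
clock: 5.72
tcp_pos: [678.7, -22.8, 47.9]
tool_rot: [[-0.891, 0.454, 0.006], [0.454, 0.891, 0.002], [-0.004, 0.005, -1.0]]
wrist_force: [0.2, -0.1, 0.3]
gripper_width: 30.0
```

Call:
{"method": "step_arm", "body": {
  "targets": [
    {"offset": [0, 0, 0], "dr": [0, 0, 0], "grip": 0.45},
    {"offset": [0, 0, 0], "dr": [0, 0, 0], "grip": 0.45},
    {"offset": [0, 0, 0.5], "dr": [0, 0, 0], "grip": 0.45},
    {"offset": [0, 0, 1.5], "dr": [0, 0, 0], "grip": 0.45},
    {"offset": [0, 0, 2.8], "dr": [0, 0, 0], "grip": 0.45},
    {"offset": [0, -1, 3.5], "dr": [0, 0, 0], "grip": 0.45},
    {"offset": [-1, -2, 3.5], "dr": [0, 0, 0], "grip": 0.45},
    {"offset": [-2, -4, 3.5], "dr": [0, 0, 0], "grip": 0.45},
    {"offset": [-2, -6, 3.5], "dr": [0, 0, 0], "grip": 0.45},
    {"offset": [-2, -8, 3.5], "dr": [0, 0, 0], "grip": 0.45},
    {"offset": [-2, -8, 3.5], "dr": [0, 0, 0], "grip": 0.45},
    {"offset": [-2, -8, 3.5], "dr": [0, 0, 0], "grip": 0.45}
  ]
}}

```text
clock: 6.72
tcp_pos: [617.1, -270.0, 153.8]
tool_rot: [[-0.888, 0.459, 0.006], [0.459, 0.888, -0.001], [-0.006, 0.002, -1.0]]
wrist_force: [-1.3, -0.3, -0.7]
gripper_width: 42.0
```

```bash
python3 - <<'E'
from h import *
b,_=capture('top')
save('c3.png',cv2.resize(b[130:280,230:385],None,fx=5,fy=5,interpolation=cv2.INTER_CUBIC));print(state()['tcp_pos'],state()['clock'])
E
```

```text
[ 616.7890787  -272.4679743   153.35601019] 6.7667
```

View pics/c3.png

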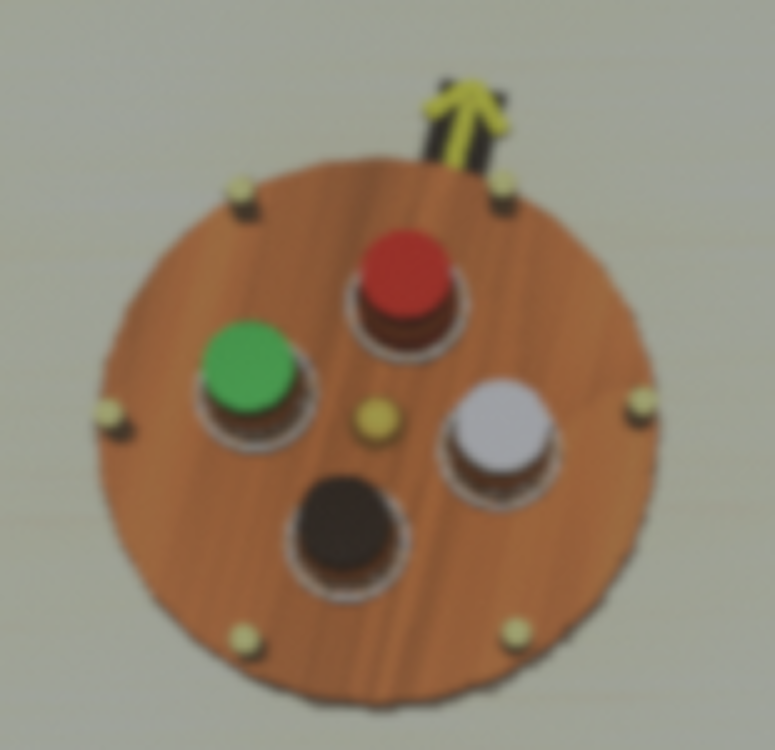

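The whole tray is visible now: pegs at their new places, the red lid at (405,273), and all four jars upright in their rings. I'll measure with the ring seats too.

```bash
cat > ck.py <<'E'
from fit import *
def ck(rings):
    c=get_calibration('top');f=lambda p:np.array(p,float)/5+[229.6,129.6]
    r=at_z(c,f(rings),37)[:,:2];o=r.mean(0);v=r[0]-r[2];w=r[3]-r[1]
    print('ringcentre',o.round(1),'ring angs',np.degrees(np.arctan2(v[1],v[0])).round(1),(np.degrees(np.arctan2(w[1],w[0]))+90).round(1),np.hypot(*v).round(),np.hypot(*w).round())
    T=at_z(c,f([(443,80),(505,97),(424,160),(488,172)]),6)[:,:2]
    for q in (T[:2].mean(0),T[2:].mean(0)): print('tongue',q.round(1),np.degrees(np.arctan2(*(q-o)[::-1])).round(1),np.hypot(*(q-o)).round())
E
python3 - <<'E'
from ck import *
fit([(240,190),(504,185),(643,402),(517,632),(246,639),(110,413)],[(455,163),(473,84)],[(405,273)])
ck([(407,304),(256,389),(348,540),(500,447)])  # red, green(left), black, white
E
```

```text
center [564.8  31. ] phase -29.82 rms 0.6
arrow pts [[707.3, -9.1], [749.2, -19.2]] [np.float64(-15.7), np.float64(-15.2)] r [148. 191.] dir -13.5
red [623.3  16.4] r 60.3 ang -13.9
ringcentre [567.3  31.3] ring angs -14.6 -14.9 120.0 121.0
tongue [746.8 -19.6] -15.8 187.0
tongue [705.7  -9.6] -16.5 144.0
```

The seats stand at −14.8° and the arrow at −15.2 to −15.8°, a difference of under about 1°. I'll cross-check with one independent close look from the wrist camera.

Call:
{"method": "step_arm", "body": {
  "targets": [
    {"offset": [0, 0, 3.2], "dr": [0, 0, 0], "grip": 0.45},
    {"offset": [0, 0, 3.2], "dr": [0, 0, 0], "grip": 0.45},
    {"offset": [2.4, 4.7, 4], "dr": [0, 0, 0], "grip": 0.45},
    {"offset": [2.4, 4.7, 4], "dr": [0, 0, 0], "grip": 0.45},
    {"offset": [2.4, 4.7, 4], "dr": [0, 0, 0], "grip": 0.45},
    {"offset": [2.4, 4.7, 4], "dr": [0, 0, 0], "grip": 0.45},
    {"offset": [2.4, 4.7, 4], "dr": [0, 0, 0], "grip": 0.45},
    {"offset": [2.4, 4.7, 4], "dr": [0, 0, 0], "grip": 0.45},
    {"offset": [2.4, 4.7, 4], "dr": [0, 0, 0], "grip": 0.45}
  ]
}}

```text
clock: 7.52
tcp_pos: [688.5, -131.4, 273.9]
tool_rot: [[-0.887, 0.461, 0.005], [0.461, 0.887, -0.003], [-0.006, 0.0, -1.0]]
wrist_force: [-0.4, -0.5, -0.6]
gripper_width: 41.7
```

```bash
python3 - <<'E'
from h import *
b,_=capture('wrist');save('w2.png',b);s=state();print(s['tcp_pos'],s['clock'])
E
```

```text
[ 688.15538379 -132.56550708  273.51588137] 7.5667
```

View pics/w2.png

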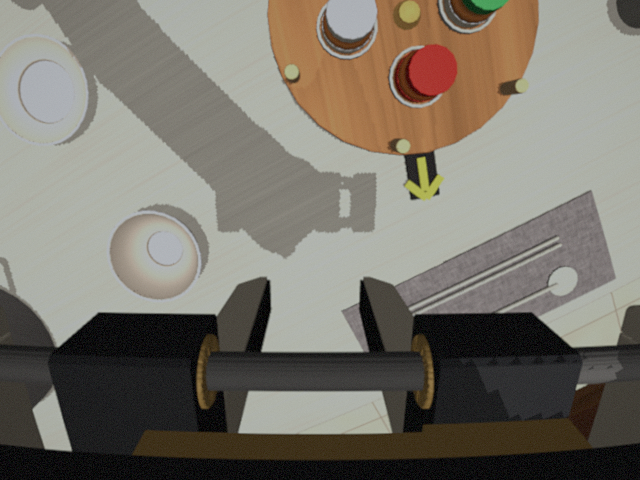

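```bash
python3 - <<'E'
from h import *
from scipy.optimize import least_squares
c=get_calibration('wrist')
P=at_z(c,[(292,72),(403,146),(522,86)],70)[:,:2]
A=at_z(c,[(422,158),(426,200)],6)[:,:2];T=at_z(c,[(404.5,155),(434.5,152),(411,199),(440,197)],6)[:,:2]
R=at_z(c,[(418.5,76),(347.5,28)],37)[:,:2];L=at_z(c,[(434,70)],91)[0,:2]
# pegs at tray bearings red-75? : unknown phase, fit each: red seat = peg(bearing)+15
def res(p):
    t=np.radians(p[2]+np.array([-60,0,60]));return np.r_[(P-p[:2]-125*np.c_[np.cos(t),np.sin(t)]).ravel(),(R-p[:2]-60*np.array([[np.cos(x),np.sin(x)] for x in np.radians([p[2]+15,p[2]-75])])).ravel()]
s=least_squares(res,[565,31,-30]);o=s.x[:2]
g=lambda v:np.degrees(np.arctan2(v[1],v[0])).round(1)
print(s.x.round(2),s.fun.round(1),'seat',s.x[2]+15)
print('arrow',[g(a-o) for a in A],g(A[1]-A[0]),np.hypot(*(A-o).T).round(),'tongue',g(T[:2].mean(0)-o),g(T[2:].mean(0)-o),g(T[2:].mean(0)-T[:2].mean(0)))
print('red lid',g(L-o),np.hypot(*(L-o)).round(1))
E
```

```text
[565.82  34.2  -29.93] [ 0.9 -0.1 -0.4 -0.5 -0.  -1.  -0.9  1.2  0.4  0.4] seat -14.933090336728753
arrow [np.float64(-15.1), np.float64(-15.8)] -18.0 [144. 193.] tongue -15.9 -15.9 -15.8
red lid -15.0 60.3
```

```bash
python3 -c "
from rig import *
print(job_done(),state()['clock'])"
```

```text
the job is handed in; nothing more can be done
the job is handed in; nothing more can be done
```

I turned the tray about 51° counter-clockwise, which puts the red-lidded jar in line with the yellow arrow. I lowered the slightly open fingers around a rim peg and pushed it along the arc. I then measured, nudged it 3–4° further, opened the fingers, lifted clear and handed the job in at about 7.6 s.

**Alignment:** the arrow lies at −15 to −16° in both cameras; a difference under 1° is about as fine as I could measure.

| Camera | Red jar's seat | Red lid |
|---|---|---|
| Top | −14.8° | −13.9° |
| Wrist | −14.9° | −15.0° |

- **Disagreements:** measured on its own, the arrow's shaft direction came out at −13.5° (top) and −18° (wrist). The shaft is short in the image, so I relied on its bearing from the axis instead. My first automatic colour measurement was also poor, and the tray network found nothing in one picture, so I picked the peg and arrow pixels by eye.
- **Jars and dishes:** after the push, all four jars were upright in their seats in the top view. My path kept clear of the dishes, but I saw only the right-hand bowl and plate again afterwards, and I did not measure any dish's position.
- **Forces and rest:** the wrist force readings stayed below about 3 N. The tray's angle agreed in the last two views, about 0.8 s apart, so it was at rest, and the arm was touching nothing.

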